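# Hold the brass plate against the sprung fence with a push pin

### The arm

A 7-joint arm with a two-finger parallel gripper is mounted at the origin on the work surface. World frame = base frame: x ahead of the robot, y to its left, z up, the work surface at z = 0. Lengths are in mm, angles in rad, forces in N, time in s.
With the tool pointing down it reaches from about 400 to 875 mm from the base axis. Payload 4.4 kg.
Tool frame: the origin (TCP) lies at the very end of the fingers, on their centre line; the grasp point (between the pads) lies 19 mm behind it; y points along the fingers, z is the direction in which the jaws open and shut, and the axes are right-handed (so a half turn about y gives the same grasp; the last joint's range is limited). The gripper opens to 85 mm and grips with 20 to 120 N. Pads are 22 mm wide; open, the fingers measure 114 mm over their backs; the gripper's body (76 mm by 85 mm) begins 54 mm behind the grasp point. The pads swing forward as they close: fully open they stand 13 mm farther back than shut.
Start: joints at [1.091, 0.628, 0.038, 1.517, -0.027, 0.996, -0.02], TCP at [261.388, -595.142, 231.313] pointing down, gripper open.
Joint ranges: [-3.06, 3.06], [-0.37, 2.12], [-1.25, 1.32], [0.18, 2.47], [-1.1, 4.24], [0.23, 1.98], [-2.94, 2.94]. Speed limits (rad/s): [2.57, 2.57, 3.14, 3.14, 3.14, 3.14, 3.14].

### API

Orientations are given as [roll, pitch, yaw] about the fixed x, y, z axes, in that order (R = Rz(yaw) Ry(pitch) Rx(roll)).
In Python, from cell import * gives the robot as it stands.
- The arm moves only by the tool apply_moves, never from a script. Its argument "targets" is a list of rows, each a list of 6 numbers: the shift along the tool's x, y, z in units of 40 mm (1.0 is 40 mm), then the turn, a rotation vector about the tool's x, y, z in units of 8 degrees (1.0 is 8 degrees). A call has 1 to 12 rows; each row shifts and turns the commanded pose from where the row before left it, along the tool's axes as they then stand; what a row does not reach is not made up. A row lasts 1/8 s, in which the tool goes at most 62.5 mm and 10.7 degrees, less where a joint would pass 70% of its speed; a pose out of reach is approached as far as the arm can. A call is refused whole if a number of a shift passes 1 or a number of a turn 1, either way. A call with a gripper value outside its range is refused whole. "jaw" is the gripper command: -1 is shut, 1 is fully open, values between are in proportion, set as the call begins (left out, the last holds). The fingers move at their own pace and stop on an object; the grip force is fixed at half the most. Time passes only in rows, so rows that do not move let the fingers close. It gives the time, the measured TCP pose, the force and the opening at its end, in the units of the state.
- read_state(): the state, without advancing time (a new reading comes with each control period).
- get_image(name): name is "scene" or "top"; returns the picture (480x640x3 uint8, red, green, blue); there is no depth.
- calibration(name): a dict with "fx", "fy", "cx", "cy" (pixels), "k1" (the pictures are not rectified: a ray, as slopes to the right and down, at radius r is drawn at 1 + k1 r^2 times it, then the intrinsics apply), "world_from_camera" (4x4, takes a point from camera to world coordinates). Camera axes: x right, y down, z forward; pixel columns grow to the right and rows downward; lengths in mm; the calibration is good to about 2 mm. A picture is of the moment at which its call begins. calibration takes no time and is no camera call.
- finish_job(): hands the job in, once; it reports no verdict.
The state is a dict: "clock": time; "qpos": joint angles; "qd": joint speeds; "tau": joint torques, N m; "eef_pos": TCP position; "tool_rot": TCP orientation; "force": force on the tool from outside, world axes, zero at the start; "torque": the same for the moment, N m; "width": finger opening in mm.
Only numpy, scipy, OpenCV 4.12 (cv2) and the standard library are available. Lean on these libraries where they do the work, as an engineer would, in place of code of your own. Each camera call takes 0.05 s, during which the arm holds its last target. There are 200 camera calls.

### The job

Take the square-headed pin from the wooden rack, put it down into the hole of the brass plate on the jig, and with it push the plate flat and square against the sprung fence until the fence's pointer stands between the two lines on its index strip, without ramming the fence to the end of its travel. Keep hold of the pin and stay there with that steady push, so that I can tighten the lock screws: finish while still holding. Only the pin may touch the plate or the jig, not the fingers; leave the round-headed pin, hammer, jar and brass ring where they are.

Things in the scene. Friction and masses are not known exactly. Their poses are not given: they have to be found in the camera images.
- jig: Dark steel jig bed fixed to the bench, 215 x 200 mm and 12 mm thick. Origin: centre of its underside, on the bench; its x axis is the pushing direction (from the plate towards the fence), z up. Loose plate lies on its -x half; the fence crosses it; a rigid aluminium block (160 mm wide, top 36 mm above the bench, with two brass lock screws up to 48 mm) stands at its +x end.
- fence_travel (a joint): Travel of the sprung fence along the jig's +x, m: 0 at rest (start), end stop 0.026. Its spring yields from 2 N, then 0.4 N per mm (5 N at 8 mm, 7 N at 12 mm, 8.5 N at 16 mm; the plate's drag on the bed adds 2 to 9 N to the robot's push, so go by the travel). A brass pointer on its +y end runs over an aluminium strip with two dark lines: 8 mm and 16 mm of travel. It springs back when let go.
- fence: The steel bar of the sprung fence itself, 15 x 150 x 20 mm; origin: middle of the lower edge of its pushed face, 12.5 mm above the bench.
- fence_face (a point): Centre of the fence's pushed face (moves with the fence). Fence: plain steel bar 150 mm wide across the jig, 15 mm thick, 20 mm tall, its top 32.5 mm above the bench. This point is 10 mm below its top, at jig x = +30 mm when at rest; axes as the jig's, the face looks to -x.
- plate: Loose brass plate, 50 mm (x) by 80 mm (y) by 12 mm thick, about 0.3 kg, lying flat on the jig bed its edge 45 to 80 mm short of the fence and turned by up to 0.2 rad. Origin: centre of its underside, 12 mm above the bench; its x axis points to the fence, z up.
- plate_hole0 (a point): Mouth of the round through hole at the plate's centre, on its top face (12 mm above the plate's underside). Hole diameter 9.5 mm with a small chamfer; below the plate is the solid jig bed.
- plate_edge (a point): Middle of the plate's long edge face that goes against the fence: 25 mm along the plate's x from its centre, at half thickness.
- pin: Steel push pin with a SQUARE head, about 80 g, standing upright in one of the two rack holes. Shank 8 mm diameter, 28 mm long with a tapered tip, below a round collar 24 mm across and 4 mm thick; above the collar a square head 16 x 16 mm, 36 mm tall. Origin: centre of the collar's underside, which rests on the rack's top; x and y square to the head's sides, z up along the pin.
- pin_tip (a point): Lower end of the pin, 28 mm below its origin.
- pin_grip (a point): Point to grip on the pin's square head: 27 mm above the pin's origin (23 mm above the collar's top).
- rack: Wooden pin rack fixed to the bench, 50 x 140 mm, 36 mm tall, two through holes 13.5 mm wide 80 mm apart along its y. Origin: centre of its underside.
- round_pin: Bystander: steel pin with a ROUND head (20 mm across, 36 mm tall) and a 12 mm shank, in the other rack hole. Too thick for the plate. Origin: centre of its collar's underside.
- hammer: Bystander: small hammer lying lengthwise on the bench to the left of the jig; origin under its middle.
- jar: Bystander: clear jar 60 mm across, 75 mm tall, steel cap, on the bench beyond the rack; origin: centre of its underside.
- brass_ring: Bystander: flat brass ring 90 mm across, 22 mm tall, on the bench at the far left, beyond the hammer; origin: centre of its underside.

How it is judged (in metres and radians):
On the way, in this order (a step that is already met when the one before it is completed fails the run):
1. the square-headed pin is in the plate's hole (z of pin_tip in the frame of plate below 0.007 m and horizontal distance between pin_tip and plate_hole0 below 0.005 m and angle between pin's own z axis and vertical below 0.2 rad), for 0.2 s.
2. the plate is pressed square against the fence with the pin, the pointer between the lines (all of step 1 and value of joint fence_travel between 0.008 and 0.016 m and x of plate_edge in the frame of fence_face above -0.003 m and y of plate in the frame of fence_face between -0.037 and 0.037 m and angle between the x axis of plate and the x axis of fence_face, either way round below 0.05 rad and angle between plate's own z axis and vertical below 0.05 rad and contact force between plate and fence between 4 and 10 N and contact force between pin and plate above 2 N and contact force between the fingers and pin above 2 N and contact force between each of the arm, the fingers and plate below 0.5 N and contact force between each of the arm, the fingers and jig below 0.5 N), for 0.4 s.
At the end, for the whole second after the job is handed in: Gripper holds the pin, its tip 5 mm or more into the hole (within 5 mm of its axis, lean < 0.2 rad); plate flat, edge on the fence (3 mm, 0.05 rad), fully backed; fence travel 8-16 mm; plate presses the fence with 4-10 N, pushed by the pin; at rest; robot off plate and jig (all of step 2 and linear speed of plate below 0.01 m/s and velocity of joint fence_travel between -0.01 and 0.01 m/s); the arm keeps its last pose, push and grip.
It fails at once if the fence is rammed near the end of its travel (over 22 mm) (value of joint fence_travel above 0.022 m).
It fails at once if the round_pin is disturbed (moved over 25 mm) (distance of round_pin from where it was at the start of the episode above 0.025 m).
It fails at once if the hammer is disturbed (moved over 25 mm) (distance of hammer from where it was at the start of the episode above 0.025 m).
It fails at once if the jar is disturbed (moved over 25 mm) (distance of jar from where it was at the start of the episode above 0.025 m).
It fails at once if the brass_ring is disturbed (moved over 25 mm) (distance of brass_ring from where it was at the start of the episode above 0.025 m).
It also fails if it takes over 48 s, if anything falls off the work surface, if the arm or the gripper's body presses on something with over 40 N, if the wrist force passes 120 N, or if a joint passes its speed limit or range.

## Working session

There is one attempt and no reset: what is moved stays moved. The work goes in short steps, Python scripts to look and compute and a tool call to move; the robot and the scene stay as the last step left them, time stands still between calls to the robot, and variables do not carry over. Pictures are saved under pics/ and viewed, about 8 in all and at most 12, crops included, and the job is handed in when it is done.

Besides the shell and the picture viewer there is one more tool, called after "Request:" by a JSON object that holds its "fn" and its "kwargs". apply_moves: Moves the arm, as the interface text tells. Its arguments: {"type":"object","properties":{"targets":{"type":"array"},"jaw":{"type":"number"}},"required":["targets"]}

```bash
mkdir -p pics; python3 - <<'E'
from cell import *
import cv2
print(read_state())
for n in("scene","top"):
    cv2.imwrite(f"pics/{n}0.png",get_image(n)[:,:,::-1]); print(n,calibration(n))
E
```

```text
{'clock': 0.0, 'qpos': array([ 1.09120772,  0.62937766,  0.03846597,  1.51837168, -0.02701127,
        0.99628936, -0.02000615]), 'qd': array([-8.15084227e-05,  1.87242903e-04, -6.43492705e-04, -2.20992945e-03,
       -2.53485436e-04, -1.72762928e-03,  7.72615860e-05]), 'tau': array([ 1.98706821e-04, -5.63396323e+01,  1.22617140e+00, -1.93435639e+01,
        1.09784456e-02,  1.06581356e-02, -1.24029563e-05]), 'eef_pos': array([ 261.11681732, -594.56103376,  230.36791151]), 'tool_rot': array([-1.57272340e+00, -3.18442200e-05, -2.72783582e+00]), 'force': array([-0.00540093, -0.07530264,  0.69448826]), 'torque': array([-0.01410223, -0.03918337,  0.02958367]), 'width': 85.54392637996499}
scene {'fx': 435.0502676902498, 'fy': 435.0502676902498, 'cx': 319.77588792138505, 'cy': 239.13266520244352, 'k1': -0.02078584567833652, 'world_from_camera': array([[-8.37315104e-01,  4.12732743e-01, -3.58545813e-01,
         8.87881618e+02],
       [ 5.46589203e-01,  6.46335156e-01, -5.32438832e-01,
         5.09328112e+02],
       [ 1.19858241e-02, -6.41796346e-01, -7.66781449e-01,
         7.42524468e+02],
       [ 0.00000000e+00,  0.00000000e+00,  0.00000000e+00,
         1.00000000e+00]])}
top {'fx': 617.0717820389285, 'fy': 617.0717820389285, 'cx': 312.0185391447982, 'cy': 240.37782822869082, 'k1': 0.05584478826186133, 'world_from_camera': array([[ 1.00545913e-02, -9.80143710e-01,  1.98033364e-01,
         3.25008121e+02],
       [-9.99939324e-01, -1.07466676e-02, -2.42028608e-03,
         5.59141447e+01],
       [ 4.50042691e-03, -1.97997013e-01, -9.80192292e-01,
         1.35645053e+03],
       [ 0.00000000e+00,  0.00000000e+00,  0.00000000e+00,
         1.00000000e+00]])}
```

View pics/scene0.png

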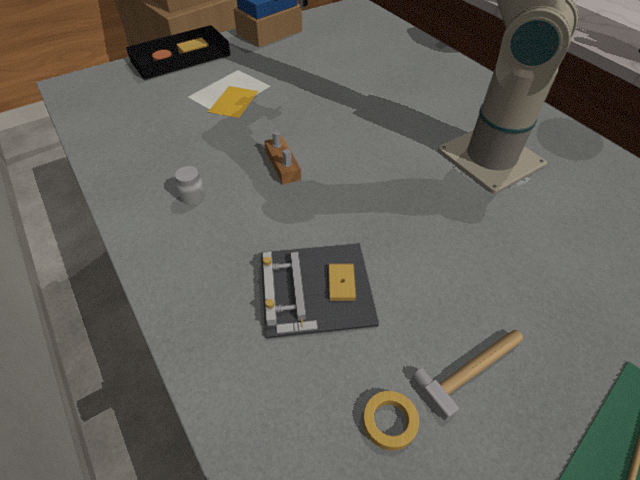

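View pics/top0.png

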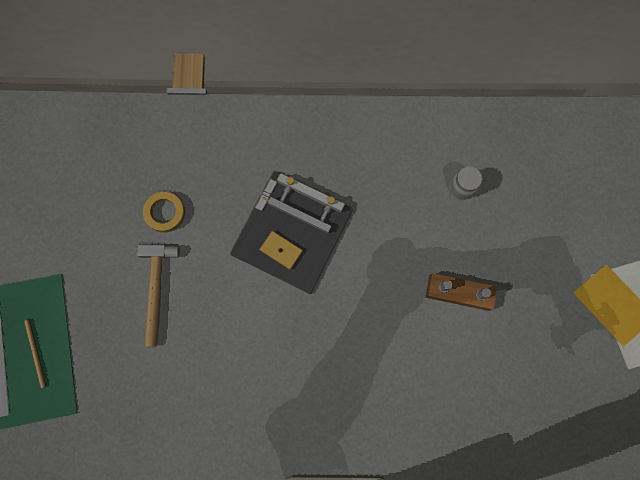

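The top view shows the jig around (293,232), the plate hole near (281,250), and rack pins near (446,287) and (484,294). The scene view shows the pins at (277,139) and (287,157). I need enlarged crops to tell the two heads apart.

```bash
cat > h.py <<'E'
import numpy as np, cv2
from cell import *
def ray(n,u,v):
    c=calibration(n); d=np.array([(u-c['cx'])/c['fx'],(v-c['cy'])/c['fy']])
    s=d.copy()
    for _ in range(20): s=d/(1+c['k1']*(s@s))
    T=c['world_from_camera']; return T[:3,3],T[:3,:3]@np.array([s[0],s[1],1])
def at(n,u,v,z):
    o,d=ray(n,u,v); return (o+d*(z-o[2])/d[2]).round(1)
def px(n,P):
    c=calibration(n); T=c['world_from_camera']; p=T[:3,:3].T@(np.array(P)-T[:3,3]); s=p[:2]/p[2]; s=s*(1+c['k1']*(s@s))
    return s*c['fx']+[c['cx'],c['cy']]
def tri(a,b):
    A=[];B=[]
    for n,u,v in(a,b):
        o,d=ray(n,u,v); d=d/np.linalg.norm(d); M=np.eye(3)-np.outer(d,d); A.append(M);B.append(M@o)
    return np.linalg.lstsq(np.vstack(A),np.hstack(B),rcond=None)[0].round(1)
def crop(im,x,y,w,h,k):
    return cv2.resize(im[y:y+h,x:x+w],None,fx=k,fy=k,interpolation=cv2.INTER_CUBIC)
E
python3 - <<'E'
import cv2,numpy as np
from h import crop
s=cv2.imread("pics/scene0.png");t=cv2.imread("pics/top0.png")
a=np.hstack([crop(t,420,260,80,60,5),crop(s,250,122,80,60,5)])
b=np.hstack([crop(t,225,165,134,100,3)[:300,:400],crop(s,255,237,134,100,3)[:300,:400]])
b=np.hstack([crop(t,225,167,133,130,3)[:300,:399],crop(s,255,240,133,100,3)])
b=cv2.resize(b,(800,300)) if b.shape[1]!=800 else b
cv2.imwrite("pics/c1.png",np.vstack([a,b]))
E
```

```text
(no output)
```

View pics/c1.png

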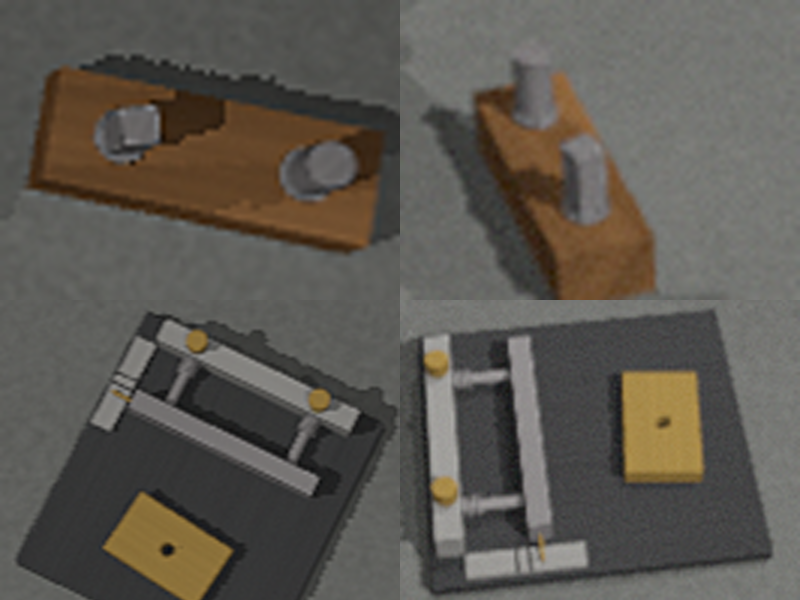

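The square head is the one nearer the jig, at (448,285) in the top view and (286,151) in the scene view. The next step is to measure the poses.

```bash
python3 - <<'E'
from h import *
A=np.array
print("head tri",tri(("top",447.6,284.8),("scene",286.2,151.2)), "top@76",at("top",447.6,284.8,76),"scene@76",at("scene",286.2,151.2,76))
q=[at("top",420+x/5-.4,260+y/5-.4,76)[:2] for x,y in((118,113),(157,104),(160,140),(122,147))]
for i in range(4):
    d=q[(i+1)%4]-q[i]; print("headedge",d,np.degrees(np.arctan2(d[1],d[0])))
print("collar@40",at("top",420+120/5-.4,260+133/5-.4,40))
for n,f in(("top","pics/top0.png"),("scene","pics/scene0.png")):
    im=cv2.imread(f); hsv=cv2.cvtColor(im,cv2.COLOR_BGR2HSV)
    m=cv2.inRange(hsv,(15,110,110 if n=="top" else 60),(35,255,255))
    k=(slice(225,275),slice(255,308)) if n=="top" else (slice(258,305),slice(320,362))
    m2=np.zeros_like(m); m2[k]=m[k]
    c=max(cv2.findContours(m2,cv2.RETR_EXTERNAL,cv2.CHAIN_APPROX_NONE)[0],key=cv2.contourArea)
    w=A([at(n,*p,24)[:2] for p in c[:,0].astype(float)],np.float32)
    print(n,"plate",cv2.minAreaRect(w))
print("hole",at("top",281-.2,250.1,24),at("scene",255+(662-400)/3,240+122/3,24))
T=[at("top",*p,12)[:2] for p in((275,171.7),(357.3,202),(311,293),(231,254.3))]
print("bed top",T,np.mean(T,0).round(1))
S=[at("scene",*p,12)[:2] for p in((360,244),(379,325),(265.7,337.3))]
print("bed scene",S,(S[0]+S[2])/2)
for P in(T[0]-T[3],T[1]-T[2],T[0]-T[1],T[3]-T[2],S[0]-S[1],S[2]-S[1]):print(np.linalg.norm(P).round(1),np.degrees(np.arctan2(P[1],P[0])).round(1))
# fence top front edge
f=[at("top",225+x/3,167+(y-300)/3,32.5)[:2] for x,y in((135,400),(312,490))]
d=f[0]-f[1];print("fence",f,np.linalg.norm(d),np.degrees(np.arctan2(d[1],d[0])))
E
```

```text
head tri [ 492.4 -230.8   73.6] top@76 [ 492.4 -230.5   76. ] scene@76 [ 493.6 -227.8   76. ]
headedge [  3.9 -16.3] -76.54415702107639
headedge [-15.   -0.7] -177.32813540672745
headedge [-3.2 15.8] 101.4493379885
headedge [14.3  1.2] 4.7967989668356195
collar@40 [ 494. -230.   40.]
top plate ((572.7710571289062, 122.1409683227539), (79.70704650878906, 50.065589904785156), 57.308048248291016)
scene plate ((575.8156127929688, 125.60816192626953), (86.64503479003906, 51.932647705078125), 57.4649772644043)
hole [571.7 120.9  24. ] [573.  125.2  24. ]
bed top [array([754.8, 138.3]), array([685.9, -48.4]), array([479.4,  53.6]), array([563.3, 231.3])] [620.8  93.7]
bed scene [array([480.1,  60.7]), array([567.6, 238.9]), array([759. , 145.8])] [619.55 103.25]
212.9 -25.9
230.3 -26.3
199.0 69.7
196.5 64.7
198.5 -116.2
212.8 -25.9
fence [array([682. , 146.7]), array([615.4,  15.6])] 147.04682927557465 63.0690136009907
```

Pin is at about (493,-230) with the head turned about 8°. The push direction is about -26°, and the plate hole is at about (573,123). I'm moving to hover over the pin.

Request:
{"fn": "apply_moves", "kwargs": {"targets": [[-0.9,0.2,-0.6,0,0,0],[-0.9,0.2,-0.6,0,0,0],[-0.9,0.2,-0.6,0,0,0],[-0.9,0.2,-0.6,0,0,0],[-0.9,0.2,-0.6,0,0,0],[-0.9,0.2,-0.6,0,0,0],[-0.9,0.2,-0.6,0,0,0],[-0.9,0.2,-0.6,0,0,0],[-0.9,0.2,-0.6,0,0,0],[-0.9,0.2,-0.6,0,0,0]], "jaw": 1}}

```text
clock: 1.35
eef_pos: [495.0, -229.4, 150.8]
tool_rot: [-1.571, -0.0, -2.728]
force: [1.0, 0.2, -1.0]
width: 85.6
```

Request:
{"fn": "apply_moves", "kwargs": {"targets": [[0,0,0,0,-1,0],[0,0,0,0,-1,0],[0,0,0,0,-1,0],[0,0,0,0,-1,0],[0,0,0,0,-1,0],[0,0,0,0,-1,0],[0,0,0,0,-1,0],[0,0,0,0,-1,0],[0,0,0,0,-1,0],[0,0,0,0,-0.2,0],[0,0,0,0,0,0]]}}

```text
clock: 2.72
eef_pos: [494.3, -230.7, 151.1]
tool_rot: [-1.571, 0.0, -1.445]
force: [0.8, -1.3, -0.6]
width: 85.6
```

```bash
python3 - <<'E'
from h import *
t=get_image("top")[:,:,::-1];s=get_image("scene")[:,:,::-1]
cv2.imwrite("pics/t2.png",t);cv2.imwrite("pics/s2.png",s)
print(px("top",[494,-230.7,76]),px("scene",[494,-230.7,76]),px("top",[494,-230.7,151]),px("scene",[494,-230.7,151]))
cv2.imwrite("pics/c2.png",np.hstack([crop(t,410,250,100,100,4),crop(s,240,80,100,100,4)]))
E
```

```text
[447.64757846 284.04724408] [285.43366471 150.6153388 ] [456.0613147  279.13916717] [283.85308757 124.37941267]
```

View pics/c2.png

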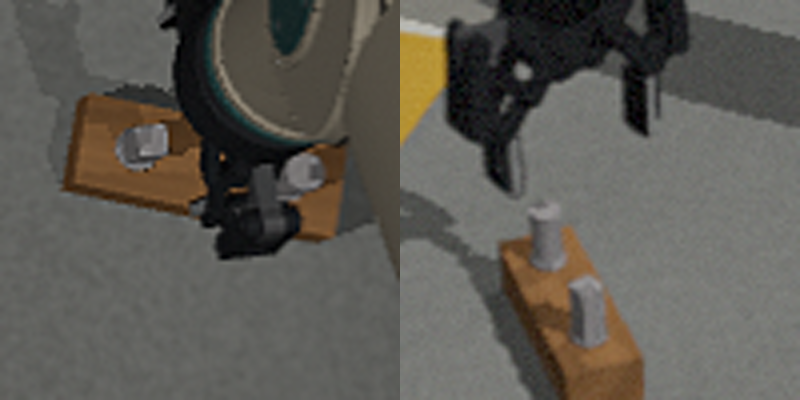

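The tips' midpoint in the scene view, about (284,120), agrees with the predicted TCP, and the pin is under it. I'm going down and closing.

Request:
{"fn": "apply_moves", "kwargs": {"targets": [[0,0.7,0,0,0,0],[0,0.7,0,0,0,0],[0,0.6,0,0,0,0],[0,0.4,0,0,0,0],[0,0.25,0,0,0,0],[0,0,0,0,0,0],[0,0,0,0,0,0]], "jaw": 1}}

```text
clock: 3.7
eef_pos: [495.1, -230.8, 46.0]
tool_rot: [-1.57, -0.001, -1.443]
force: [0.6, 1.3, 0.6]
width: 85.2
```

Request:
{"fn": "apply_moves", "kwargs": {"targets": [[0,0,0,0,0,0],[0,0,0,0,0,0],[0,0,0,0,0,0],[0,0,0,0,0,0],[0,0,0,0,0,0],[0,0,0,0,0,0],[0,0,0,0,0,0],[0,0,0,0,0,0]], "jaw": -1}}

```text
clock: 4.7
eef_pos: [494.6, -230.7, 45.6]
tool_rot: [-1.571, -0.0, -1.443]
force: [-2.8, -0.5, 6.2]
width: 14.9
```

Request:
{"fn": "apply_moves", "kwargs": {"targets": [[0,-0.3,0,0,0,0],[0,-0.5,0,0,0,0],[0,-0.6,0,0,0,0],[0,-0.6,0,0,0,0],[0,-0.5,0,0,0,0],[0,0,0,0,0,0]]}}

```text
clock: 5.45
eef_pos: [495.5, -231.0, 146.8]
tool_rot: [-1.568, -0.002, -1.443]
force: [-0.2, -0.9, -0.7]
width: 15.2
```

Request:
{"fn": "apply_moves", "kwargs": {"targets": [[-0.95,0,0.34,0,0,0],[-0.95,0,0.34,0,0,0],[-0.95,0,0.34,0,0,0],[-0.95,0,0.34,0,0,0],[-0.95,0,0.34,0,0,0],[-0.95,0,0.34,0,0,0],[-0.95,0,0.34,0,0,0],[-0.95,0,0.34,0,0,0],[-0.95,0,0.34,0,0,0],[0,0,0,0,0,0]]}}

```text
clock: 6.7
eef_pos: [571.9, 129.2, 144.4]
tool_rot: [-1.571, 0.003, -1.437]
force: [-0.7, -0.1, -0.5]
width: 15.1
```

Request:
{"fn": "apply_moves", "kwargs": {"targets": [[0,0,0,0,1,0],[0,0,0,0,1,0],[0,0,0,0,1,0],[0,0,0,0,1,0],[0,0.5,0,0,0.19,0],[0,0.5,0,0,0,0],[0,0,0,0,0,0],[0,0,0,0,0,0],[0,0,0,0,0,0]]}}

```text
clock: 7.82
eef_pos: [573.0, 124.0, 106.1]
tool_rot: [-1.57, 0.001, -2.029]
force: [-0.1, 0.9, -1.0]
width: 14.8
```

```bash
python3 - <<'E'
from h import *
t=get_image("top")[:,:,::-1];s=get_image("scene")[:,:,::-1]
cv2.imwrite("pics/t3.png",t);cv2.imwrite("pics/s3.png",s)
e=read_state()['eef_pos'];print(e)
for n in("top","scene"):print(n,[px(n,e-[0,0,d]).round(1) for d in(0,10,33.6+4)])
cv2.imwrite("pics/c3.png",np.hstack([crop(t,230,180,100,120,4),crop(s,290,190,100,120,4)]))
E
```

```text
[572.83236251 124.14537668 105.97797868]
top [array([277.5, 242.3]), array([277.7, 243.2]), array([278.4, 245.7])]
scene [array([344.4, 255.1]), array([344.1, 258.4]), array([343.3, 267.1])]
```

View pics/c3.png

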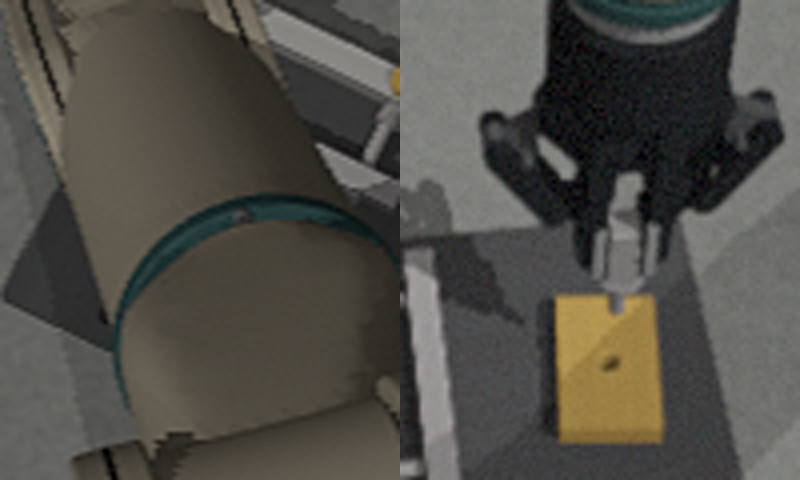

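The scene view puts the pin tip at (343.8,268), predicted (343.3,267.1), and the hole at (342.8,280.8). The arm blocks the top view here. I'm lowering to just above the plate.

Request:
{"fn": "apply_moves", "kwargs": {"targets": [[0.03,0.4,0.01,0,0,0],[0,0.3,0,0,0,0],[0,0.2,0,0,0,0],[0,0.06,0,0,0,0],[0,0,0,0,0,0],[0,0,0,0,0,0]]}}

```text
clock: 8.68
eef_pos: [572.6, 123.0, 67.2]
tool_rot: [-1.57, 0.001, -2.028]
force: [0.0, -0.5, -1.4]
width: 15.0
```

```bash
python3 - <<'E'
from h import *
s=np.mean([get_image("scene")[:,:,::-1].astype(float) for _ in range(4)],0).astype(np.uint8)
s2=cv2.imread("pics/s2.png")
cv2.imwrite("pics/s4.png",s)
e=read_state()['eef_pos'];print(e)
print([px("scene",e-[0,0,d]).round(1) for d in(9.6,37.6)], px("scene",[573,122.7,24]))
cv2.imwrite("pics/c4.png",np.hstack([crop(s,320,240,40,60,10),crop(s2,320,240,40,60,10)]))
E
```

```text
[572.4603233  122.93879654  67.26194243]
[array([342.8, 269.9]), array([342.1, 278.1])] [341.63880794 279.78809984]
```

View pics/c4.png

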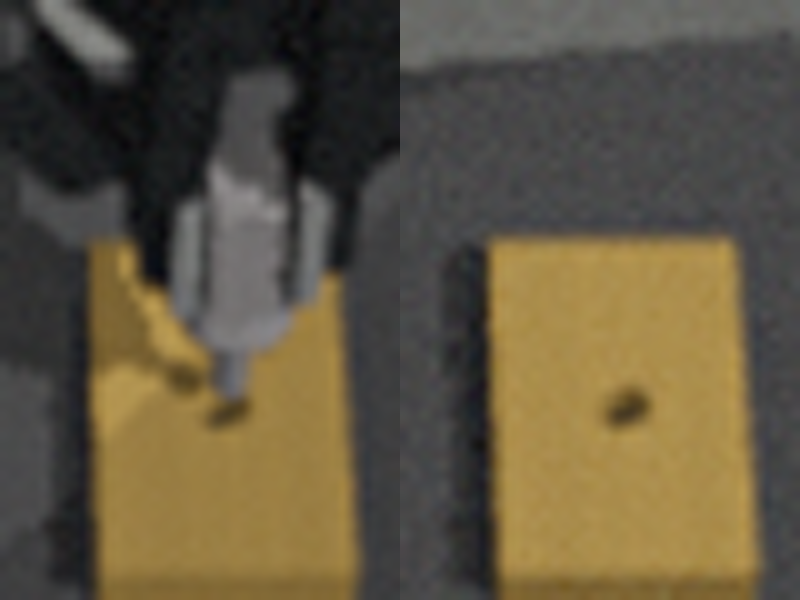

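Averaged scene crop: the tip end is at about (343.0,279.0), projecting to about (342.9,280.7) at plate level. The hole is at (342.8,280.7), so they line up. I'm lowering gently.

Request:
{"fn": "apply_moves", "kwargs": {"targets": [[0,0.07,0,0,0,0],[0,0.07,0,0,0,0],[0,0.07,0,0,0,0],[0,0,0,0,0,0],[0,0,0,0,0,0]]}}

```text
clock: 9.5
eef_pos: [572.3, 122.6, 58.4]
tool_rot: [-1.571, -0.0, -2.029]
force: [0.2, -0.9, -0.6]
width: 14.9
```

Request:
{"fn": "apply_moves", "kwargs": {"targets": [[0,0.05,0,0,0,0],[0,0.05,0,0,0,0],[0,0.05,0,0,0,0],[0,0,0,0,0,0],[0,0,0,0,0,0]]}}

```text
clock: 10.12
eef_pos: [572.2, 122.9, 52.4]
tool_rot: [-1.571, -0.0, -2.028]
force: [1.8, -0.5, -0.3]
width: 15.2
```

```bash
python3 - <<'E'
from h import *
s=np.mean([get_image("scene")[:,:,::-1].astype(float) for _ in range(3)],0).astype(np.uint8)
cv2.imwrite("pics/s5.png",s)
e=read_state();print(e['eef_pos'],e['force'])
cv2.imwrite("pics/c5.png",crop(s,255,230,130,110,6))
E
```

```text
[572.10330606 123.0431524   52.41363014] [ 1.27923582 -0.90402206 -2.76194313]
```

View pics/c5.png

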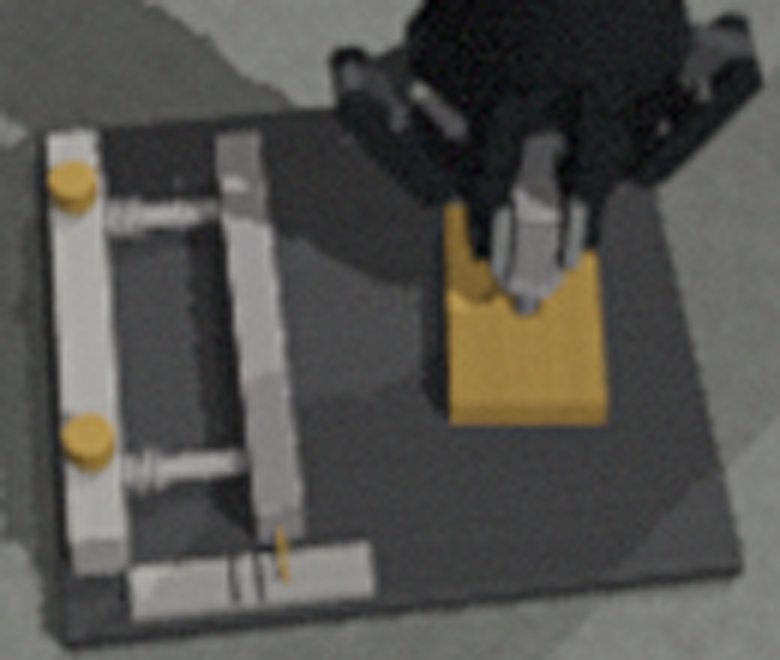

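The pin is in the hole. The pointer is at (283,555) in the crop and the 8 and 16 mm lines at about x=258 and 236. I'm pushing along tool z.

Request:
{"fn": "apply_moves", "kwargs": {"targets": [[0,0,0.05,0,0,0],[0,0,0.12,0,0,0],[0,0,0.12,0,0,0],[0,0,0.12,0,0,0],[0,0,0.12,0,0,0],[0,0,0.12,0,0,0],[0,0,0.12,0,0,0],[0,0,0.12,0,0,0],[0,0,0.12,0,0,0],[0,0,0.05,0,0,0],[0,0,0,0,0,0]]}}

```text
clock: 11.65
eef_pos: [610.8, 104.0, 52.7]
tool_rot: [-1.57, 0.0, -2.028]
force: [0.3, -0.3, -1.3]
width: 14.8
```

```bash
cat >> h.py <<'E'
def look(name,k=3):
    s=np.mean([get_image("scene")[:,:,::-1].astype(float) for _ in range(k)],0).astype(np.uint8)
    cv2.imwrite(f"pics/{name}.png",s); return s
def report(s):
    m=cv2.inRange(cv2.cvtColor(s,cv2.COLOR_BGR2HSV),(15,90,60),(35,255,255))
    m[:,:290]=0;m[:255]=0;m[312:]=0;m[:,370:]=0   # plate only (side away from arm)
    y,x=np.nonzero(m); print("plate x",x.min(),x.max(),"y",y.min(),y.max(),"n",len(x))
    # lower front edge direction: lowest plate pixel per column
    c=[(u,y[x==u].max()) for u in range(x.min()+3,x.max()-2)]
    a,b=np.polyfit(*np.array(c).T,1); p=at("scene",c[0][0],a*c[0][0]+b,12);q=at("scene",c[-1][0],a*c[-1][0]+b,12)
    d=(q-p); print("edge yaw",np.degrees(np.arctan2(-d[1],-d[0])).round(1), "left end",p)
E
python3 - <<'E'
from h import *
report(cv2.imread("pics/s5.png"));report(look("s6"))
f=[read_state()];print(f[0]['force'],f[0]['eef_pos'])
E
```

```text
plate x 329 355 y 264 300 n 690
edge yaw -32.6 left end [611.2 145.4  12. ]
plate x 307 334 y 266 303 n 689
edge yaw -36.7 left end [649.6 125.3  12. ]
[ 0.75117151  0.39641167 -0.57054815] [610.66789972 103.99567437  52.73142487]
```

Request:
{"fn": "apply_moves", "kwargs": {"targets": [[0,0,0.06,0,0,0],[0,0,0.06,0,0,0],[0,0,0.06,0,0,0],[0,0,0.06,0,0,0],[0,0,0.06,0,0,0],[0,0,0.06,0,0,0],[0,0,0,0,0,0]]}}

```text
clock: 12.68
eef_pos: [620.9, 98.7, 52.3]
tool_rot: [-1.575, -0.002, -2.028]
force: [-8.8, 2.8, 5.5]
width: 15.1
```

```bash
python3 - <<'E'
from h import *
s=look("s7");report(s)
f=read_state();print(f['force'],f['eef_pos'])
a=crop(s,255,230,100,110,5)
cv2.imwrite("pics/c7.png",a)
E
```

```text
plate x 303 329 y 267 303 n 673
edge yaw -36.7 left end [656.7 121.9  12. ]
[-6.9611719   3.31198782  6.00947696] [620.89671597  98.71684045  52.32949932]
```

View pics/c7.png

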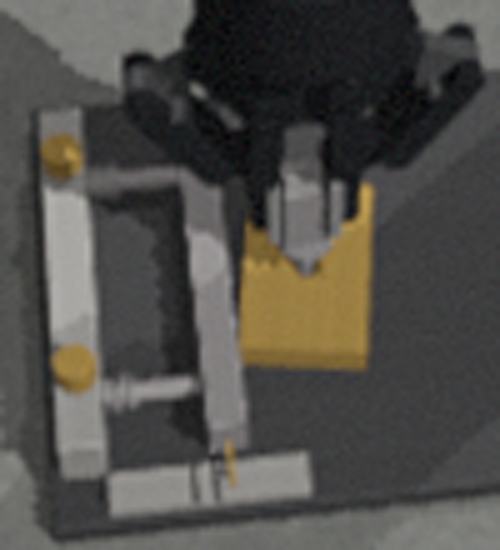

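The plate's +y corner has just touched the fence, with about 8 N at the tool. The pointer at (231,465) has barely moved. I'm continuing slowly so the plate swings square.

Request:
{"fn": "apply_moves", "kwargs": {"targets": [[0,0,0.05,0,0,0],[0,0,0.05,0,0,0],[0,0,0.05,0,0,0],[0,0,0,0,0,0]]}}

```text
clock: 13.32
eef_pos: [624.8, 96.1, 52.2]
tool_rot: [-1.578, -0.003, -2.028]
force: [-9.9, 3.3, 6.6]
width: 15.1
```

```bash
cat >> h.py <<'E'
def pointer(s):
    g=cv2.resize(s[310:340,290:325],None,fx=8,fy=8,interpolation=cv2.INTER_CUBIC); h=cv2.cvtColor(g,cv2.COLOR_BGR2HSV)
    m=cv2.inRange(h,(12,90,50),(35,255,255)); y,x=np.nonzero(m)
    if len(x): print("pointer px",(290+x.mean()/8).round(2),(310+y.mean()/8).round(2),len(x))
E
python3 - <<'E'
from h import *
for n in("s5","s6","s7"): pointer(cv2.imread(f"pics/{n}.png"))
s=look("s8");report(s);pointer(s)
f=read_state();print(f['force'],f['eef_pos'],f['tool_rot'])
E
```

```text
pointer px 301.95 322.06 643
pointer px 301.96 322.1 652
pointer px 300.96 321.99 566
plate x 301 326 y 266 303 n 674
edge yaw -37.6 left end [659.7 119.4  12. ]
pointer px 299.27 323.13 702
[-9.71974922  3.81499674  7.05075637] [624.79513542  96.14942981  52.16085409] [-1.57775801 -0.00309415 -2.02752214]
```

Request:
{"fn": "apply_moves", "kwargs": {"targets": [[0,-0.03,0,0,0,0],[0,-0.02,0,0,0,0],[0,0,0,0,0,0]]}}

```text
clock: 13.85
eef_pos: [627.8, 94.3, 53.8]
tool_rot: [-1.572, -0.002, -2.029]
force: [-4.5, -0.5, -3.6]
width: 15.2
```

Request:
{"fn": "apply_moves", "kwargs": {"targets": [[0.05,0,0.02,0,0,0],[0.05,0,0.02,0,0,0],[0.05,0,0.02,0,0,0],[0,0,0,0,0,0]]}}

```text
clock: 14.35
eef_pos: [628.9, 90.6, 54.8]
tool_rot: [-1.57, 0.003, -2.027]
force: [-3.4, 4.3, -3.2]
width: 15.1
```

```bash
python3 - <<'E'
from h import *
s=look("s9");report(s);pointer(s)
f=read_state();print(f['force'],f['eef_pos'],f['tool_rot'])
o=np.array([660,145,24.]);U=np.array([.897,-.4415,0])
print([px("scene",o+U*d)[0].round(2) for d in(0,8,12,16)])
cv2.imwrite("pics/c9.png",crop(s,265,235,90,100,6))
E
```

```text
plate x 297 325 y 267 303 n 671
edge yaw -29.0 left end [666.7 116.   12. ]
pointer px 298.3 323.2 695
[-2.81996796  4.35714632 -3.63902316] [628.89515995  90.66076558  54.84429559] [-1.57014851  0.00318924 -2.0273745 ]
[np.float64(310.86), np.float64(306.68), np.float64(304.58), np.float64(302.48)]
```

View pics/c9.png

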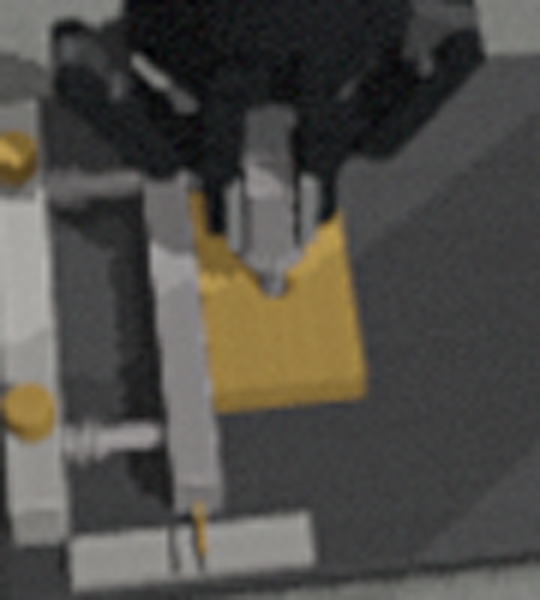

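Raising the pin let the plate swing square and flush with the fence. The pointer is at 298.3 px, about 7 mm of travel. I'm pushing about 5 mm more and easing the pin down a little.

Request:
{"fn": "apply_moves", "kwargs": {"targets": [[0,0.01,0.03,0,0,0],[0,0.01,0.03,0,0,0],[0,0.01,0.03,0,0,0],[0,0.01,0.02,0,0,0],[0,0,0,0,0,0],[0,0,0,0,0,0]]}}

```text
clock: 15.25
eef_pos: [630.4, 90.0, 54.1]
tool_rot: [-1.575, 0.002, -2.027]
force: [-9.8, 6.4, 6.5]
width: 14.9
```

```bash
python3 - <<'E'
from h import *
s=look("s10");report(s);pointer(s)
f=read_state();print(f['force'],f['eef_pos'],f['tool_rot'])
E
```

```text
plate x 296 325 y 267 303 n 665
edge yaw -30.8 left end [668.  114.3  12. ]
pointer px 297.73 322.81 692
[-9.66473225  6.04415716  6.47586681] [630.42236046  89.97750043  54.07042077] [-1.57454715e+00  1.93063673e-03 -2.02662022e+00]
```

Request:
{"fn": "apply_moves", "kwargs": {"targets": [[0,-0.01,0.03,0,0,0],[0,0,0.03,0,0,0],[0,0,0.03,0,0,0],[0,0,0.01,0,0,0],[0,0,0,0,0,0],[0,0,0,0,0,0]]}}

```text
clock: 16.15
eef_pos: [633.6, 88.5, 54.1]
tool_rot: [-1.575, 0.002, -2.026]
force: [-9.0, 6.3, 5.2]
width: 14.8
```

```bash
python3 - <<'E'
from h import *
s=look("s11");report(s);pointer(s)
f=read_state();print(f['force'],f['eef_pos'],f['tool_rot'])
E
```

```text
plate x 294 323 y 267 303 n 669
edge yaw -33.8 left end [670.7 111.3  12. ]
pointer px 295.92 322.8 646
[-10.07486537   8.10800681   5.23143762] [633.53566361  88.4543173   54.1058497 ] [-1.57553201e+00  1.68546145e-03 -2.02645273e+00]
```

```bash
python3 - <<'E'
from h import *
cv2.imwrite("pics/c11.png",crop(cv2.imread("pics/s11.png"),268,250,66,82,7))
E
```

```text
(no output)
```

View pics/c11.png

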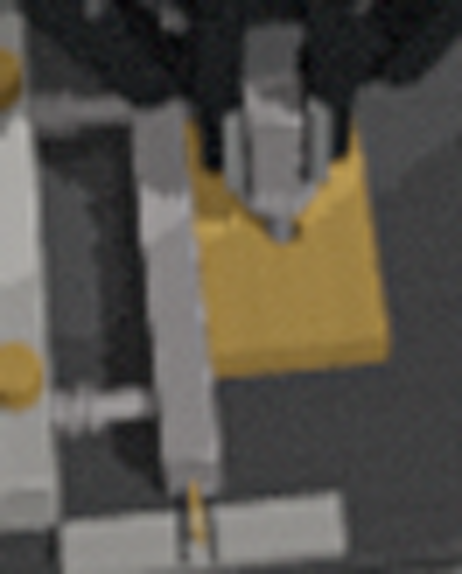

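The pointer, at (197,515) in the crop, sits midway between the lines at about x=182 and 210. I still need to check that the plate is square, with subpixel edge fits.

```bash
python3 - <<'E'
from h import *
U=np.degrees
s=cv2.imread("pics/s11.png").astype(float)
def fit(z,y0,y1,x0,x1,ch,sgn):
    pts=[]
    g=cv2.GaussianBlur(ch,(3,3),0.8)
    for y in range(y0,y1):
        a,b=x0+(x1-x0)*(y-y0)/(y1-y0)-5, 11
        xs=np.arange(int(a),int(a)+b); d=sgn*np.diff(g[y,xs]); d=np.clip(d-0.25*d.max(),0,None)
        pts.append(at("scene",(xs[:-1]+.5)@d/d.sum(),y,z)[:2])
    p=np.array(pts,np.float32); l=cv2.fitLine(p,cv2.DIST_HUBER,0,.01,.01).ravel()
    r=(p-l[2:])@[-l[1],l[0]]
    print(U(np.arctan2(l[1],l[0])).round(2)%180,"mid",l[2:].round(1),"rms",r.std().round(2))
    return l
sat=s[:,:,2]-s[:,:,0]
pl=fit(24,274,296,319.9,322.8,sat,-1)           # plate rear top edge
fe=fit(32.5,280,312,296.3,299.0,sat if 0 else s[:,:,0],-1) # fence front top edge
# plate against fence edge: rear-edge to fence-face distance (expect 50)
n=np.array([.897,-.4415]); print("distance",((fe[2:]-pl[2:])@n).round(1))
s=cv2.imread("pics/s2.png").astype(float); sat=s[:,:,2]-s[:,:,0]
print("start:"); fit(24,268,294,354,355.5,sat,-1); fit(32.5,260,310,302,306.5,s[:,:,0],-1)
E
```

```text
64.14 mid [613.8 110.3] rms 0.14
64.21 mid [669.4 109.8] rms 0.28
distance 50.1
start:
57.59 mid [552.3 137.4] rms 0.08
64.11 mid [640.7  77.1] rms 0.24
```

The plate is parallel to the fence within 0.1° and flush, with 50.1 mm from rear edge to fence face against 50 expected. Travel is 11.6 mm. I'm holding briefly, rechecking, then handing in.

Request:
{"fn": "apply_moves", "kwargs": {"targets": [[0,0,0,0,0,0],[0,0,0,0,0,0],[0,0,0,0,0,0],[0,0,0,0,0,0],[0,0,0,0,0,0],[0,0,0,0,0,0]]}}

```text
clock: 17.05
eef_pos: [633.6, 88.4, 54.1]
tool_rot: [-1.575, 0.002, -2.026]
force: [-8.8, 5.7, 4.1]
width: 15.2
```

```bash
python3 - <<'E'
from h import *
s=look("s12");pointer(s)
f=read_state();print(f['force'],f['eef_pos'],f['width'],abs(f['qd']).max())
ok=np.linalg.norm(f['eef_pos']-[633.5,88.5,54.1])<1
print(ok)
if ok: print(finish_job())
E
```

```text
pointer px 295.92 322.73 647
[-9.11023501  4.74317642  6.24575856] [633.55907095  88.472348    54.13254356] 15.020253870340136 0.0016549552202743474
True
the job is handed in; nothing more can be done
None
```

I handed the job in at about 17 s with the gripper still holding the square-headed pin in the plate's hole and pushing the plate steadily against the fence. The hand-in gives no verdict, so these are my own last checks:

| Check | Last reading | Wanted |
|---|---|---|
| Fence travel (pointer and fence edge in the images) | about 11.6 mm, pointer between the lines | 8 to 16 mm |
| Plate's angle to the fence | within about 0.1° | under 0.05 rad (2.9°) |
| Plate's rear edge to fence face | 50.1 mm | 50 mm if flush |
| Force of plate on fence (from the spring figures) | about 6.6 N | 4 to 10 N |
| Pin tip above the plate's underside (from tool height) | about 4.5 mm | under 7 mm |
| Arm | at rest, pin still gripped | at rest, holding |

- **Corner-first contact:** The plate met the fence with one corner and would not swing square at first. Raising the pin about 2 mm and shifting it sideways a few millimetres freed it.
- **Disagreements:** My first rough estimate of the plate's edge angle was several degrees out from the finer edge fit; I went by the finer fit. The two cameras also differed by about 4 mm around the jig, so I set the pin over the hole from the scene view.
- **Not measured:** I could not read contact forces directly. At the end the tool felt about 10 N sideways and 4 to 6 N upward. I also did not look again at the round pin, hammer, jar and ring, but the arm's path stayed clear of them.

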